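# Bring the saffron pot round to the front and open it

### The arm

A 6-joint arm with a two-finger parallel gripper is mounted at the origin on the work surface. World frame = base frame: x ahead of the robot, y to its left, z up, the work surface at z = 0. Lengths are in m, angles in rad, forces in N, time in s.
With the tool pointing down it reaches from about 0.25 to 0.775 m from the base axis. Payload 4 kg.
Tool frame: the origin (TCP) lies at the very end of the fingers, on their centre line; the grasp point (between the pads) lies 19 mm behind it (robot.hold_point_z is the distance from the TCP to the grasp point, in m); z points along the fingers, y is the line along which they close (so a half turn about z gives the same grasp; the last joint's range is limited). The gripper opens to 94 mm and grips with 3 to 60 N. Pads are 16 mm wide; open, the fingers measure 119 mm over their backs; the gripper's body (75 mm by 177 mm) begins 78 mm behind the grasp point.
Start: joints at [1.087, 0.087, 1.371, -0, 1.684, -0.103], TCP at [0.204, 0.511, 0.206] pointing down, gripper open.
Joint ranges: [-3.1, 3.1], [-0.76, 2.03], [0.27, 2.55], [-1.08, 4.22], [0.17, 2.65], [-2.57, 2.57]. Speed limits (rad/s): [2.79, 2.79, 3.14, 3.14, 3.14, 3.14].

### API

Orientations are given as [roll, pitch, yaw] about the fixed x, y, z axes, in that order (R = Rz(yaw) Ry(pitch) Rx(roll)).
In Python, from bench import robot gives the robot as it stands.
- The arm moves only by the tool carry_out, never from a script. Its argument "steps" is a list of rows, each a list of 3 entries, a list of its own where there are three numbers: the shift along the tool's x, y, z in m, then the turn about the tool's z in units of 10 degrees (1.0 is 10 degrees), then the closure, from -1 (fully open) to 1 (shut). In form: [[[tx, ty, tz], roll, jaw], ...]. A call has 1 to 10 rows; each row is the pose to reach, as a shift and turn from the pose commanded when the call began, along the tool's axes at that moment; what a row does not reach only later rows make up. A row lasts 1/8 s, in which the tool goes at most 62.5 mm and 10.7 degrees, less where a joint would pass 70% of its speed; a pose out of reach is approached as far as the arm can. A call with a gripper value outside its range is refused whole. The fingers move at their own pace and stop on an object; the grip force is fixed at half the most. Time passes only in rows, so rows that repeat a pose let the fingers close. It gives the time, the measured TCP pose, the force, the opening and the grip force at its end, in the units of the state.
- robot.get_obs(): the state, without advancing time (a new reading comes with each control period).
- robot.snapshot(name): name is "scene" or "side" or "wrist"; returns a dict with "image" (480x640x3 uint8, red, green, blue), "z_map" (480x640 float32, m along the optical axis (not along the pixel's ray), 0 where there is no reading), "mtx" (3x3 intrinsics, pixels), "R" (3x3) and "t" (3): a world point X has camera coordinates R X + t. Camera axes: x right, y down, z forward; pixel columns grow to the right and rows downward; lengths in m; the calibration is good to about 2 mm. A picture is of the moment at which its call begins.
- robot.close_job(): hands the job in; it is judged then, once.
The state is a dict: "time": time; "joint_positions": joint angles; "qvel": joint speeds; "joint_torque": joint torques, N m; "tool_pos": TCP position; "ee_rot": TCP orientation; "wrist_force": force on the tool from outside, world axes, zero at the start; "wrist_torque": the same for the moment, N m; "width": finger opening in m; "finger_force": force on a finger pad.
Only numpy, scipy, OpenCV 4.12 (cv2) and the standard library are available. Lean on these libraries where they do the work, as an engineer would, in place of code of your own. Each camera call takes 0.05 s, during which the arm holds its last target. There are 200 camera calls.

### The job

The saffron pot stands on the lazy susan underneath the corner rack. Press a closed gripper lightly (never above 25 N) on the tray's bare outer rim and swing the tray round, without touching the pot, its lid, the cup or the squeezer, until the pot is at the front, in line with the middle of the pull tab, and let it come to rest there. Then lift the pot's lid off by its knob, keep it level, and set it gently, right way up, on the bamboo trivet, leaving the open pot, the measuring cup and the lemon squeezer standing on the tray.

Things in the scene. Friction and masses are not known exactly. Their poses are not given: they have to be found in the camera images.
- rack: white corner rack: three stacked wire tiers 150, 285 and 420 mm up, on three legs, over a lazy susan. Origin: on the worktop (z = 0) on the lazy susan's upright axis. Its -x axis points out of the open front. Tiers cover only what lies at rack x above 16 mm; all in front of that is free from above. Front legs at rack x 28, y +-229 mm. Fixed.
- tab (a point): the index mark: middle of the round end of the flat pull tab, a tongue 36 mm wide and 4 mm thick lying on the worktop, that sticks out from under the lazy susan's front. This point is 205 mm from the axis along the rack's -x axis.
- tray: the lazy susan's round white sheet-steel tray, 340 mm across; turns either way without end about the upright axis. Bearing drag: about 2.5 N along the rim turns it, and it stays where it is left. Origin: centre of its floor's top face, 34 mm above the worktop; z up; turns with the tray. The floor is flat to radius 136 mm, then comes the rim.
- edge (a point): nominal point on the middle of the tray's rim, turning with it. Rim: smooth, bare, flat, from radius 136 to 170 mm, nominally 6 mm above the floor (40 mm above the worktop), but bent: each place lies up to 4 mm higher or lower, so feel for it; it keeps its height as the tray turns. Finger friction 0.3 to 0.6: pressed under 8 N it may slip. No room for a finger below.
- pot: white ceramic saffron pot, round, 62 mm in diameter, 42 mm tall, wall 3.5 mm, open at the top under its lid, 0.17 kg, standing loose on the tray floor 85 to 101 mm from the axis; at first about 90 to 115 degrees round from the front, to the left or the right. Origin: centre of its underside. With its lid it is 65 mm tall.
- lid: the pot's white ceramic lid, 60 mm in diameter, 50 g, lying loose on the pot. Origin: centre of the underside of its brim (on the pot's mouth at first); z up. A spigot 43 mm in diameter reaches 5 mm below the origin into the mouth, so on a flat surface the origin lies 5 mm above it. The brim's top rises from 3 mm at its edge to 8 mm above the origin where the knob begins.
- knob (a point): middle of the lid's round knob, on the lid's axis 16 mm above the lid's origin. The knob is 17 mm in diameter and reaches from 8 to 23 mm above the lid's origin, widest from 14 to 20 mm.
- cup: steel measuring cup, 64 mm in diameter, 45 mm tall, with a flat handle reaching 90 mm from its middle along its +x axis at the top, standing loose on the tray on the other side from the pot. Origin: centre of its underside. Bystander.
- squeezer: chrome lemon squeezer, dish 96 mm in diameter with a ribbed cone, 42 mm tall, 0.3 kg, standing loose near the back of the tray, 70 to 90 mm from the axis. Origin: centre of its underside. Bystander.
- trivet: square bamboo trivet of slats, 160 x 160 mm, fixed on the worktop, its flat top 12 mm above the worktop. Origin: centre of its underside on the worktop.

How it is judged:
By the outcome, as a careful person would: the job done as asked, in the order asked, and still so for the second after the job is handed in, with the robot touching nothing.
It also fails if it takes over 72 s, if anything falls off the work surface, if the arm or the gripper's body presses on something with over 40 N, if the wrist force passes 120 N, or if a joint passes its speed limit or range.

## Working session

There is one attempt and no reset: what is moved stays moved. The work goes in short steps, Python scripts to look and compute and a tool call to move; the robot and the scene stay as the last step left them, time stands still between calls to the robot, and variables do not carry over. Pictures are saved under pics/ and viewed, at most 10 in all, crops included, and the job is handed in when it is done.

Besides the shell and the picture viewer there is one more tool, called after "Request:" as a command line: name --argument value ..., lists and objects as JSON in quotes. carry_out: Moves the arm, as the interface text tells. Its arguments: {"type":"object","properties":{"steps":{"type":"array","items":{"type":"array"}}},"required":["steps"]}

```bash
ls; mkdir -p pics; cat > h.py <<'E'
import numpy as np, cv2
from bench import robot
def snap(n,f):
    s=robot.snapshot(n); cv2.imwrite('pics/%s.png'%f,s['image'][:,:,::-1]); np.savez('pics/%s.npz'%f,**s); return s
def cloud(s):
    z=s['z_map']; v,u=np.mgrid[:480,:640]; K=s['mtx']
    c=np.stack([(u-K[0,2])/K[0,0]*z,(v-K[1,2])/K[1,1]*z,z],-1)
    w=(c-s['t'])@s['R']; w[z==0]=np.nan; return w
E
python3 - <<'E'
from h import *
a=snap('scene','a')['image'];b=snap('side','b')['image'];
o=robot.get_obs();print(o['time'],o['tool_pos'],o['ee_rot'],o['wrist_force'],o['width'])
for f in 'ab':
    d=np.load(f'pics/{f}.npz');print(f,-d['R'].T@d['t'],d['R'][2])
E
```

```text
pics
0.1 [0.20419937 0.51016422 0.20446333] [-3.13966815e+00 -1.88530966e-04  2.76077155e+00] [-0.39724734  0.96307525  0.5478979 ] 0.09390229234801165
a [ 0.04602115 -0.01778224  0.74324244] [ 0.63462651 -0.03058585 -0.7722135 ]
b [ 0.31855063 -0.52488206  0.54421522] [ 0.34745664  0.67605718 -0.64978502]
```

View pics/a.png

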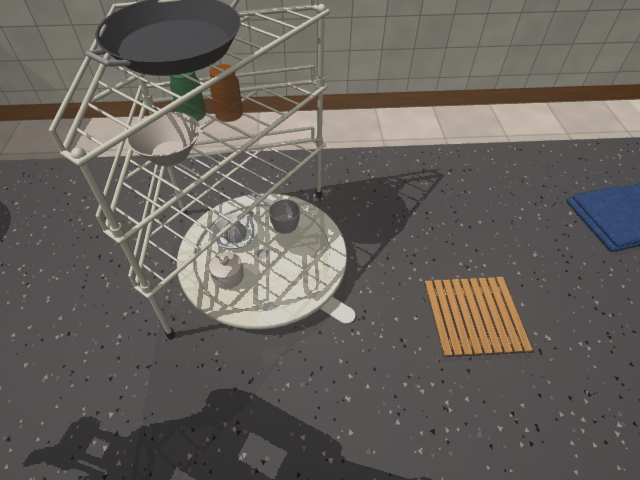

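View pics/b.png

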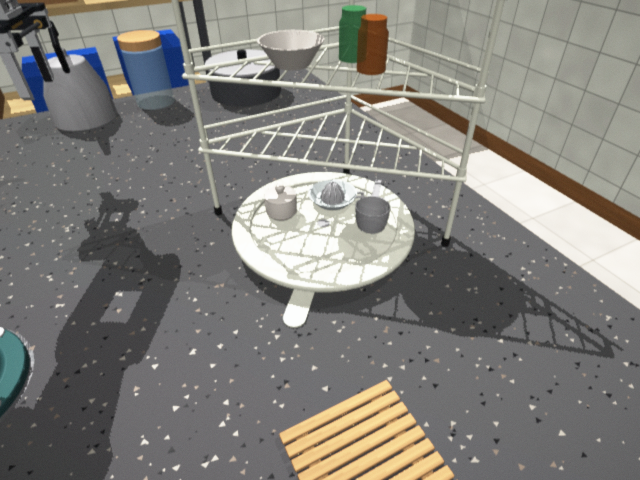

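Scene view: pot at (226,270) with its knob at (225,258), cup (285,216), squeezer (236,232), tab end (347,315), trivet about (478,316), front leg feet (170,335) and (319,194). The side view agrees: pot (281,205), tab end (294,322).

```bash
cat > m.py <<'E'
from h import *
from scipy.optimize import least_squares
def load(f): return dict(np.load(f'pics/{f}.npz'))
C={}
for f in 'ab':
    d=load(f); w=cloud(d); im=d['image'].astype(int); C[f]=(d,w,im)
    box=dict(a=(170,360,185,330),b=(225,425,165,295))[f]
    m=np.zeros((480,640),bool); m[box[2]:box[3],box[0]:box[1]]=1
    m&=(w[...,2]>.028)&(w[...,2]<.05)
    cs,_=cv2.findContours(m.astype(np.uint8),0,1); c=max(cs,key=cv2.contourArea)[:,0]
    h=cv2.convexHull(c)[:,0]; p=w[h[:,1],h[:,0]]
    r=least_squares(lambda q:np.hypot(p[:,0]-q[0],p[:,1]-q[1])-q[2],[*p[:,:2].mean(0),.17],loss='soft_l1',f_scale=.003)
    print(f,'tray',r.x,len(p),np.median(p[:,2]))
    ax=r.x[:2]
    # tab: bright points at z~4mm near the tray
    g=(abs(w[...,2])<.012)&(im.min(-1)>150)
    dd=np.hypot(w[...,0]-ax[0],w[...,1]-ax[1]); g&=(dd>.172)&(dd<.235)
    n,l,st,ce=cv2.connectedComponentsWithStats(g.astype(np.uint8)); k=1+np.argmax(st[1:,4]); q=w[l==k]
    v=q[:,:2].mean(0)-ax; print(' tab dir',np.degrees(np.arctan2(v[1],v[0])),'max r',np.hypot(*(q[:,:2]-ax).T).max(),st[k])
    # objects above tray
    g=(w[...,2]>.058)&(w[...,2]<.12)&(dd<.14)
    n,l,st,ce=cv2.connectedComponentsWithStats(g.astype(np.uint8))
    for k in range(1,n):
        if st[k,4]>25:
            q=w[l==k]; v=np.nanmean(q,0)[:2]-ax; print('  obj px',ce[k].round(),st[k,4],'xy',np.nanmean(q,0).round(3),'zmax',q[:,2].max().round(3),'r',np.hypot(*v).round(3),'az',np.degrees(np.arctan2(v[1],v[0])).round(1))
d,w,im=C['a']
g=(im[...,0]>im[...,2]+60)&(w[...,2]>.004)&(w[...,2]<.025); g[:,:400]=0
q=w[g]; c,s,a=cv2.minAreaRect(q[:,:2].astype(np.float32)); print('trivet',c,s,a,np.median(q[:,2]))
E
python3 m.py
```

```text
a tray [0.60953298 0.05004735 0.16833657] 51 0.033230529034204294
 tab dir -130.080909577529 max r 0.22043488433157166 [330 303  25  20 308]
  obj px [254. 195.] 34 xy [0.734 0.067 0.077] zmax 0.08 r 0.126 az 7.5
  obj px [282. 212.] 506 xy [0.691 0.007 0.07 ] zmax 0.081 r 0.092 az -27.8
  obj px [235. 229.] 130 xy [0.652 0.103 0.065] zmax 0.075 r 0.068 az 51.2
  obj px [225. 268.] 860 xy [0.545 0.114 0.078] zmax 0.1 r 0.09 az 135.1
b tray [0.60895191 0.04875623 0.16866398] 58 0.036202161613279965
 tab dir -130.18415644988525 max r 0.22257187126849726 [283 299  28  28 549]
  obj px [373. 206.] 804 xy [0.691 0.009 0.071] zmax 0.081 r 0.091 az -25.9
  obj px [332. 189.] 213 xy [0.656 0.1   0.067] zmax 0.077 r 0.069 az 47.4
  obj px [280. 198.] 765 xy [0.547 0.102 0.078] zmax 0.101 r 0.081 az 139.2
trivet (0.46329978108406067, -0.3484528660774231) (0.16118332743644714, 0.15911108255386353) 0.4069087505340576 0.01090554791043696
```

```bash
cat > k.py <<'E'
from h import *
A=np.array([.6092,.0494])
def knob(f,zlo=.089,zhi=.105,r=.14):
    d=dict(np.load(f'pics/{f}.npz')); w=cloud(d)
    dd=np.hypot(w[...,0]-A[0],w[...,1]-A[1]); g=(w[...,2]>zlo)&(w[...,2]<zhi)&(dd<r)
    n,l,st,ce=cv2.connectedComponentsWithStats(g.astype(np.uint8)); k=1+np.argmax(st[1:,4]); u,v=ce[k]
    # ray through blob centroid with plane z=.092
    c=-d['R'].T@d['t']; K=d['mtx']; ray=d['R'].T@np.array([(u-K[0,2])/K[0,0],(v-K[1,2])/K[1,1],1])
    zc=(zlo+.099)/2; p=c+ray*(zc-c[2])/ray[2]; e=p[:2]-A
    print(f,'knob px',u.round(),v.round(),st[k,4],p.round(4),'r',np.hypot(*e).round(4),'az',np.degrees(np.arctan2(e[1],e[0])).round(1),'zmax',w[l==k][:,2].max())
if __name__=='__main__':
    knob('a');knob('b')
    a=cv2.imread('pics/a.png')[180:335,165:365];b=cv2.imread('pics/b.png')[165:320,225:425]
    cv2.imwrite('pics/c.png',cv2.resize(np.hstack([a,b]),(800,310),interpolation=cv2.INTER_CUBIC))
E
python3 k.py
```

```text
a knob px 223.0 259.0 70 [0.5527 0.1155 0.094 ] r 0.087 az 130.5 zmax 0.1000094683708742
b knob px 279.0 187.0 66 [0.5516 0.1141 0.094 ] r 0.0867 az 131.7 zmax 0.1007987455474873
```

View pics/c.png

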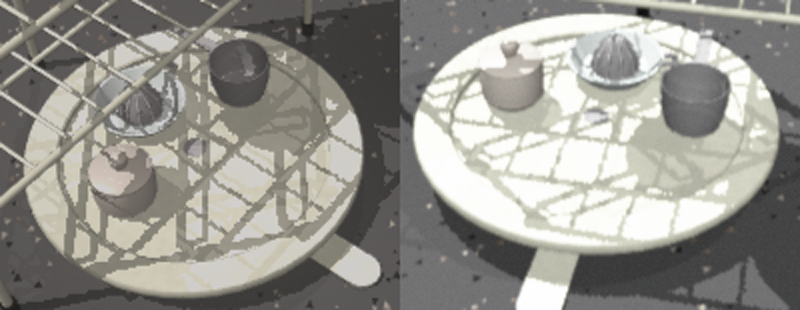

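Request:
carry_out --steps '[[[0, 0, 0], 1, 1], [[0, 0, -0.05], 2, 1]]'

```text
time: 0.35
tool_pos: [0.2029, 0.5077, 0.2492]
ee_rot: [-3.128, 0.004, 2.406]
wrist_force: [1.0, 1.1, 0.1]
width: 0.0773
finger_force: 0.0
```

Knob at az 131.1° (both cameras agree to 1.5 mm), r 87 mm, so the tray must turn about +98.8° anticlockwise. The crop shows the cup's handle pointing back and outward, clear of the rim that I will use.

Request:
carry_out --steps '[[[-0.05, -0.037, 0], 1, 1], [[-0.1, -0.074, 0], 2, 1], [[-0.15, -0.11, 0], 3, 1], [[-0.2, -0.147, 0], 4, 1], [[-0.25, -0.184, 0], 5, 1], [[-0.297, -0.218, 0.02], 6, 1], [[-0.35, -0.208, 0.06], 7, 1], [[-0.4, -0.198, 0.1], 8, 1], [[-0.45, -0.187, 0.14], 8.8, 1], [[-0.496, -0.177, 0.155], 8.82, 1]]'

```text
time: 1.6
tool_pos: [0.4556, 0.047, 0.0977]
ee_rot: [-3.138, 0.002, 0.871]
wrist_force: [-0.4, 0.3, 0.5]
width: 0.0003
finger_force: 0.0
```

Request:
carry_out --steps '[[[0, 0, 0], 0, 1], [[0, 0, 0], 0, 1], [[0, 0, 0], 0, 1]]'

```text
time: 1.98
tool_pos: [0.4558, 0.0487, 0.1017]
ee_rot: [3.14, -0.002, 0.874]
wrist_force: [-0.7, 0.8, 0.1]
width: 0.0001
finger_force: 0.0
```

Request:
carry_out --steps '[[[0, 0, 0.02], 0, 1], [[0, 0, 0.04], 0, 1], [[0, 0, 0.05], 0, 1], [[0, 0, 0.052], 0, 1], [[0, 0, 0.053], 0, 1], [[0, 0, 0.053], 0, 1]]'

```text
time: 2.72
tool_pos: [0.4566, 0.0481, 0.0483]
ee_rot: [3.14, -0.001, 0.872]
wrist_force: [-0.2, -0.2, 0.3]
width: 0.0007
finger_force: 0.0
```

Request:
carry_out --steps '[[[0, 0, 0.001], 0, 1], [[0, 0, 0.002], 0, 1], [[0, 0, 0.002], 0, 1]]'

```text
time: 3.1
tool_pos: [0.456, 0.0479, 0.0454]
ee_rot: [-3.141, 0.0, 0.872]
wrist_force: [-0.7, -0.2, -0.1]
width: 0.0005
finger_force: 0.0
```

Request:
carry_out --steps '[[[0, 0, 0.001], 0, 1], [[0, 0, 0.002], 0, 1], [[0, 0, 0.002], 0, 1]]'

```text
time: 3.48
tool_pos: [0.456, 0.048, 0.0433]
ee_rot: [-3.141, 0.0, 0.872]
wrist_force: [0.1, 0.2, 0.5]
width: 0.0007
finger_force: 0.0
```

Request:
carry_out --steps '[[[0, 0, 0.001], 0, 1], [[0, 0, 0.001], 0, 1]]'

```text
time: 3.72
tool_pos: [0.456, 0.048, 0.0424]
ee_rot: [-3.141, 0.0, 0.872]
wrist_force: [-0.4, -0.6, -0.5]
width: -0.0
finger_force: 0.0
```

Request:
carry_out --steps '[[[0, 0, 0.001], 0, 1], [[0, 0, 0.001], 0, 1]]'

```text
time: 3.98
tool_pos: [0.456, 0.048, 0.0414]
ee_rot: [-3.141, 0.0, 0.872]
wrist_force: [-0.7, -0.1, 0.6]
width: 0.0001
finger_force: 0.0
```

Request:
carry_out --steps '[[[0, 0, 0.001], 0, 1], [[0, 0, 0.001], 0, 1]]'

```text
time: 4.22
tool_pos: [0.4562, 0.048, 0.0406]
ee_rot: [3.141, -0.0, 0.872]
wrist_force: [0.4, 0.6, 0.5]
width: 0.0007
finger_force: 0.3
```

Request:
carry_out --steps '[[[0, 0, 0.001], 0, 1], [[0, 0, 0.001], 0, 1]]'

```text
time: 4.47
tool_pos: [0.4562, 0.048, 0.0404]
ee_rot: [3.141, -0.0, 0.872]
wrist_force: [-2.0, -0.6, 5.7]
width: 0.0005
finger_force: 2.8
```

Request:
carry_out --steps '[[[0, 0, 0.0005], 0, 1], [[0, 0, 0.001], 0, 1], [[0, 0, 0.001], 0, 1]]'

```text
time: 4.85
tool_pos: [0.4562, 0.048, 0.0404]
ee_rot: [3.141, -0.0, 0.872]
wrist_force: [-4.1, -1.1, 10.8]
width: 0.0007
finger_force: 5.1
```

```bash
python3 -c "
import numpy as np
R=.153
def t(p0,ds):
  for d in ds: p=np.radians(p0+d);q=np.radians(p0);print('[%.4f,%.4f]'%(-R*(np.cos(p)-np.cos(q)),R*(np.sin(p)-np.sin(q))),end=' ')
  print()
t(-49.4,[1,2.5,5,7.5,10,12.5,15,17.5,19,20])
p=-29.4
t(p,[1,3,5.5,8,11,14,17,20,22.5,24])
t(-5.4,[1,3,5.5,8,11,14,17,20,22.5,24])
t(18.6,[1,3,5.5,8,11,14,17,20,22.5,24])
"
```

```text
[-0.0020,0.0018] [-0.0050,0.0045] [-0.0097,0.0091] [-0.0143,0.0140] [-0.0187,0.0191] [-0.0228,0.0243] [-0.0267,0.0297] [-0.0303,0.0353] [-0.0324,0.0387] [-0.0337,0.0411] 
[-0.0013,0.0023] [-0.0037,0.0071] [-0.0066,0.0131] [-0.0092,0.0193] [-0.0119,0.0268] [-0.0142,0.0345] [-0.0161,0.0423] [-0.0176,0.0501] [-0.0186,0.0567] [-0.0190,0.0607] 
[-0.0002,0.0027] [-0.0005,0.0080] [-0.0007,0.0147] [-0.0005,0.0213] [0.0001,0.0293] [0.0010,0.0373] [0.0024,0.0452] [0.0043,0.0530] [0.0061,0.0594] [0.0073,0.0632] 
[0.0009,0.0025] [0.0028,0.0075] [0.0053,0.0137] [0.0082,0.0197] [0.0120,0.0268] [0.0161,0.0336] [0.0206,0.0403] [0.0254,0.0467] [0.0297,0.0518] [0.0324,0.0548]
```

Request:
carry_out --steps '[[[0, 0, 0.0003], 0, 1], [[0, 0, 0.0003], 0, 1]]'

```text
time: 5.1
tool_pos: [0.4562, 0.048, 0.0404]
ee_rot: [3.141, -0.0, 0.872]
wrist_force: [-4.3, 0.5, 11.4]
width: 0.0005
finger_force: 5.8
```

Request:
carry_out --steps '[[[-0.002, 0.0018, 0.0002], 0, 1], [[-0.005, 0.0045, 0.0003], 0, 1], [[-0.0097, 0.0091, 0.0003], 0, 1], [[-0.0143, 0.014, 0.0003], 0, 1], [[-0.0187, 0.0191, 0.0003], 0, 1]]'

```text
time: 5.72
tool_pos: [0.46, 0.022, 0.0404]
ee_rot: [3.14, -0.004, 0.873]
wrist_force: [-1.8, 1.5, 10.7]
width: 0.0004
finger_force: 5.0
```

Request:
carry_out --steps '[[[-0.0041, 0.0052, 0.0002], 0, 1], [[-0.008, 0.0106, 0.0002], 0, 1], [[-0.0116, 0.0162, 0.0002], 0, 1], [[-0.015, 0.022, 0.0002], 0, 1], [[-0.0187, 0.0291, 0.0002], 0, 1], [[-0.0216, 0.0351, 0.0002], 0, 1], [[-0.0242, 0.0413, 0.0002], 0, 1], [[-0.0269, 0.0488, 0.0002], 0, 1], [[-0.0292, 0.0565, 0.0002], 0, 1]]'

```text
time: 6.85
tool_pos: [0.4852, -0.0369, 0.0403]
ee_rot: [3.139, -0.004, 0.873]
wrist_force: [-0.7, 3.3, 10.9]
width: 0.0006
finger_force: 4.8
```

```bash
python3 - <<'E'
from h import *; import k
o=robot.get_obs();print(o['tool_pos'],o['wrist_force'])
snap('side','d')
try: k.knob('d')
except Exception as e: print(e)
snap('scene','e')
try: k.knob('e')
except Exception as e: print(e)
E
```

```text
[ 0.48518292 -0.03689556  0.04033491] [-0.65807782  3.33328982 10.94010316]
attempt to get argmax of an empty sequence
attempt to get argmax of an empty sequence
```

```bash
python3 -c "
import cv2,numpy as np
a=cv2.imread('pics/d.png')[60:360,120:520];b=cv2.imread('pics/e.png')[100:400,100:500]
cv2.imwrite('pics/f.png',np.hstack([a,b]))"
```

```text
(no output)
```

View pics/f.png

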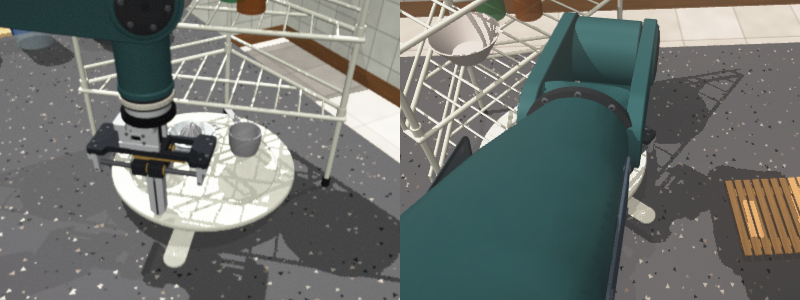

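The gripper hides the pot; the cup is visible in the side view near (365,198), so I'll use it to check the tray's turn.

```bash
cat >> k.py <<'E'
def cup(f,lo,hi):
    w=cloud(dict(np.load(f'pics/{f}.npz'))); dd=np.hypot(w[...,0]-A[0],w[...,1]-A[1]); m=np.zeros(dd.shape,bool); m[lo[1]:hi[1],lo[0]:hi[0]]=1
    q=w[m&(w[...,2]>.05)&(w[...,2]<.09)&(dd<.14)]; e=q[:,:2].mean(0)-A; print(f,len(q),'cup',q.mean(0).round(3),'r',np.hypot(*e).round(3),'az',np.degrees(np.arctan2(e[1],e[0])).round(1))
E
python3 -c "
import k
k.cup('b',(352,180),(395,235));k.cup('d',(340,170),(390,225))"
```

```text
b 1079 cup [0.691 0.013 0.067] r 0.089 az -23.9
d 895 cup [0.699 0.056 0.068] r 0.09 az 4.4
```

```bash
cat >> k.py <<'E'
def cyl(f,lo,hi,R=.032,z=(.045,.065)):
    from scipy.optimize import least_squares
    w=cloud(dict(np.load(f'pics/{f}.npz'))); dd=np.hypot(w[...,0]-A[0],w[...,1]-A[1]); m=np.zeros(dd.shape,bool); m[lo[1]:hi[1],lo[0]:hi[0]]=1
    q=w[m&(w[...,2]>z[0])&(w[...,2]<z[1])&(dd<.14)]
    cam=-np.load(f'pics/{f}.npz')['R'].T@np.load(f'pics/{f}.npz')['t']; v=q[:,:2].mean(0); v0=v+.02*(v-cam[:2])/np.hypot(*(v-cam[:2]))
    r=least_squares(lambda c:np.hypot(q[:,0]-c[0],q[:,1]-c[1])-R,v0,loss='soft_l1',f_scale=.002); e=r.x-A
    print(f,len(q),'cyl',r.x.round(4),'r',np.hypot(*e).round(4),'az',np.degrees(np.arctan2(e[1],e[0])).round(1),'rms',np.sqrt((r.fun**2).mean()).round(4))
E
python3 -c "
import k
k.cyl('b',(352,180),(395,235));k.cyl('d',(340,170),(390,225));k.cyl('b',(262,190),(300,222),.031)"
```

```text
b 596 cyl [0.6845 0.0047] r 0.0876 az -30.7 rms 0.0209
d 437 cyl [0.6987 0.0508] r 0.0895 az 0.9 rms 0.0028
b 264 cyl [0.5526 0.1155] r 0.087 az 130.6 rms 0.001
```

```bash
python3 -c "
import numpy as np
R=.153
def t(p0,ds):
  for d in ds: p=np.radians(p0+d);q=np.radians(p0);print('[%.4f,%.4f]'%(-R*(np.cos(p)-np.cos(q)),R*(np.sin(p)-np.sin(q))),end=' ')
  print()
t(-15.4,[1,3,6,9,12,15,18,21,24,27])
t(11.6,[3,6,9,12,15,18,21,24,26,27])
t(38.6,[2,4,6,8,9,10,10.8])
"
```

```text
[-0.0007,0.0026] [-0.0019,0.0078] [-0.0034,0.0156] [-0.0045,0.0236] [-0.0052,0.0316] [-0.0055,0.0396] [-0.0053,0.0476] [-0.0048,0.0556] [-0.0038,0.0635] [-0.0024,0.0714] 
[0.0018,0.0078] [0.0040,0.0155] [0.0067,0.0231] [0.0097,0.0305] [0.0131,0.0377] [0.0168,0.0448] [0.0210,0.0517] [0.0255,0.0583] [0.0287,0.0626] [0.0303,0.0647] 
[0.0034,0.0041] [0.0069,0.0081] [0.0106,0.0120] [0.0144,0.0157] [0.0164,0.0175] [0.0184,0.0193] [0.0200,0.0207]
```

Request:
carry_out --steps '[[[-0.0007, 0.0026, 0.0003], 0, 1], [[-0.0019, 0.0078, 0.0003], 0, 1], [[-0.0034, 0.0156, 0.0003], 0, 1], [[-0.0045, 0.0236, 0.0003], 0, 1], [[-0.0052, 0.0316, 0.0003], 0, 1], [[-0.0055, 0.0396, 0.0003], 0, 1]]'

```text
time: 7.7
tool_pos: [0.512, -0.0668, 0.0403]
ee_rot: [3.138, -0.004, 0.873]
wrist_force: [-0.6, 2.3, 10.1]
width: 0.0005
finger_force: 5.3
```

Request:
carry_out --steps '[[[0.0002, 0.008, 0.0003], 0, 1], [[0.0007, 0.016, 0.0004], 0, 1], [[0.0017, 0.0239, 0.0005], 0, 1], [[0.0031, 0.0318, 0.0005], 0, 1], [[0.0049, 0.0396, 0.0005], 0, 1], [[0.0071, 0.0473, 0.0005], 0, 1], [[0.0098, 0.0549, 0.0005], 0, 1], [[0.0128, 0.0623, 0.0005], 0, 1], [[0.0162, 0.0695, 0.0005], 0, 1], [[0.0199, 0.0766, 0.0005], 0, 1]]'

```text
time: 8.95
tool_pos: [0.5832, -0.1012, 0.0403]
ee_rot: [3.138, -0.002, 0.873]
wrist_force: [-3.3, 1.0, 11.3]
width: 0.0005
finger_force: 5.6
```

```bash
python3 - <<'E'
from h import *; import k
o=robot.get_obs();p=o['tool_pos'];print(p,o['wrist_force'],np.degrees(np.arctan2(*(p[:2]-k.A)[::-1])))
snap('side','g');snap('scene','i')
for f in 'gi':
  try: k.knob(f)
  except Exception as e: print(e)
E
```

```text
[ 0.58324646 -0.10119587  0.04026361] [-3.30022366  0.98427723 11.34977029] -99.77824457016386
g knob px 289.0 223.0 23 [0.5257 0.0087 0.094 ] r 0.0929 az -154.0 zmax 0.09889912623990517
attempt to get argmax of an empty sequence
```

```bash
python3 -c "
import numpy as np,k
R=.153
def t(p0,ds):
  for d in ds: p=np.radians(p0+d);q=np.radians(p0);print('[%.4f,%.4f]'%(-R*(np.cos(p)-np.cos(q)),R*(np.sin(p)-np.sin(q))),end=' ')
  print()
t(29.6,[2,4.5,7,9.5,12,14.5,17,19,20,20.5])
k.cyl('g',(262,215),(325,275),.031)
"
```

```text
[0.0027,0.0046] [0.0063,0.0102] [0.0102,0.0156] [0.0143,0.0209] [0.0186,0.0260] [0.0232,0.0309] [0.0279,0.0356] [0.0319,0.0392] [0.0339,0.0409] [0.0349,0.0418] 
g 331 cyl [0.5319 0.0129] r 0.0854 az -154.7 rms 0.0126
```

Request:
carry_out --steps '[[[0.0027, 0.0046, 0.0002], 0, 1], [[0.0063, 0.0102, 0.0002], 0, 1], [[0.0102, 0.0156, 0.0002], 0, 1], [[0.0143, 0.0209, 0.0002], 0, 1], [[0.0186, 0.026, 0.0002], 0, 1], [[0.0232, 0.0309, 0.0002], 0, 1], [[0.0279, 0.0356, 0.0002], 0, 1], [[0.0319, 0.0392, 0.0002], 0, 1], [[0.0339, 0.0409, 0.0002], 0, 1], [[0.0339, 0.0409, 0.0002], 0, 1]]'

```text
time: 10.3
tool_pos: [0.6366, -0.102, 0.0402]
ee_rot: [3.136, -0.002, 0.873]
wrist_force: [-1.1, -0.1, 9.4]
width: 0.0007
finger_force: 4.9
```

```bash
python3 - <<'E'
from h import *; import k
o=robot.get_obs();p=o['tool_pos'];print(p,o['wrist_force'],np.degrees(np.arctan2(*(p[:2]-k.A)[::-1])))
snap('side','j');snap('scene','l')
for f in 'jl':
  try: k.knob(f)
  except Exception as e: print(e)
a=cv2.imread('pics/j.png')[60:360,120:520];b=cv2.imread('pics/l.png')[100:400,100:500]
cv2.imwrite('pics/n.png',np.hstack([a,b]))
E
```

```text
[ 0.63659605 -0.10197371  0.04021295] [-1.14570389 -0.13311284  9.41836908] -79.74148661558573
j knob px 307.0 226.0 87 [ 0.5475 -0.0118  0.094 ] r 0.0869 az -135.2 zmax 0.1010697595213947
attempt to get argmax of an empty sequence
```

View pics/n.png

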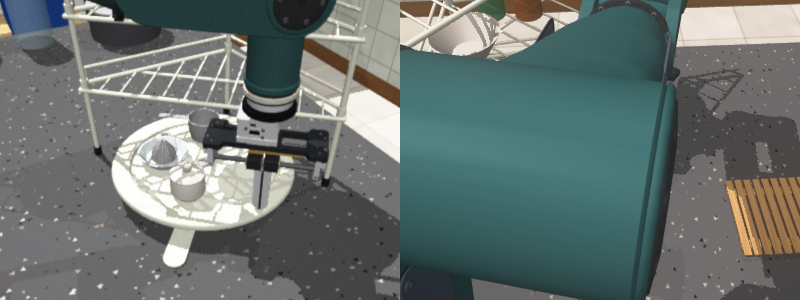

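Side view: pot at (307,240) with its lid on, nothing disturbed; knob at az −135.2°, radius unchanged at 87 mm. It needs about 5° more.

Request:
carry_out --steps '[[[0, 0, 0.0003], 0, 1], [[0.002, 0.0016, 0.0005], 0, 1], [[0.0056, 0.0045, 0.0005], 0, 1], [[0.0092, 0.0071, 0.0005], 0, 1], [[0.0114, 0.0088, 0.0005], 0, 1], [[0.0114, 0.0088, 0.0005], 0, 1], [[0.0114, 0.0088, 0.0005], 0, 1]]'

```text
time: 11.28
tool_pos: [0.6509, -0.099, 0.0402]
ee_rot: [3.136, -0.003, 0.872]
wrist_force: [-0.7, -0.1, 10.8]
width: 0.0004
finger_force: 5.3
```

```bash
python3 - <<'E'
from h import *; import k
o=robot.get_obs();p=o['tool_pos'];print(p,o['wrist_force'],np.degrees(np.arctan2(*(p[:2]-k.A)[::-1])))
snap('side','o');k.knob('o')
E
```

```text
[ 0.65085493 -0.09900836  0.04019316] [-0.72017949 -0.06008721 10.79253776] -74.32174817235085
o knob px 311.0 226.0 85 [ 0.5536 -0.017   0.094 ] r 0.0866 az -129.9 zmax 0.10103336605118644
```

Request:
carry_out --steps '[[[0, 0, -0.005], 0, 1], [[0, 0, -0.02], 0, 1], [[0, 0, -0.06], 0, 1], [[0, 0, -0.1], 0, 1], [[0, -0.03, -0.11], 0, 1], [[0.001, -0.07, -0.11], 0, 0.5], [[0.001, -0.11, -0.11], 0, 0], [[0.001, -0.1265, -0.11], 0, 0], [[0.001, -0.1265, -0.11], 0, 0], [[0.001, -0.1265, -0.11], 0, 0]]'

```text
time: 12.58
tool_pos: [0.5532, -0.0169, 0.1462]
ee_rot: [3.141, -0.0, 0.872]
wrist_force: [-0.7, -0.0, -1.1]
width: 0.0453
finger_force: 0.0
```

```bash
python3 - <<'E'
from h import *; import k
o=robot.get_obs();print(o['tool_pos'],o['wrist_force'],o['width'])
snap('side','p');k.knob('p')
s=snap('wrist','q')
p=s['R']@np.array([.554,-.0163,.099])+s['t'];print('expected px',(s['mtx']@p/p[2])[:2],p)
E
```

```text
[ 0.55320528 -0.01688009  0.14624001] [-0.67753592 -0.04033455 -1.08339953] 0.04526176533323166
p knob px 311.0 226.0 85 [ 0.5534 -0.0169  0.094 ] r 0.0867 az -130.0 zmax 0.10069390323735239
expected px [322.05500936 265.29997971] [-0.00148244  0.01494975  0.24114173]
```

View pics/q.png

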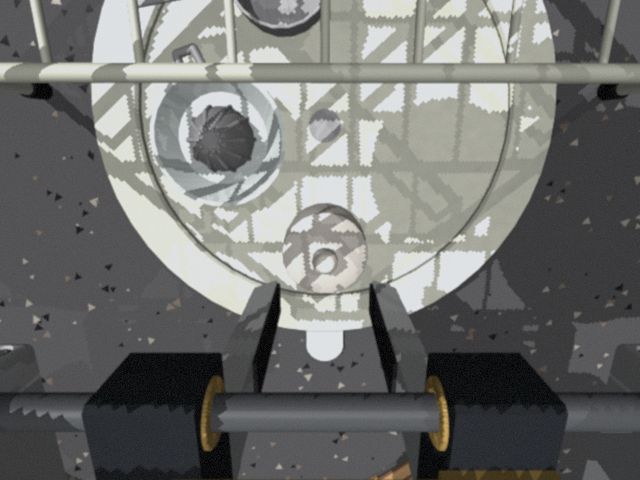

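Wrist view: knob at (325,261), pot centre (325,248), hub (325,125) and tab end (324,345) are all in one line. Fingers straddle the knob's column; descending with a small shift.

Request:
carry_out --steps '[[[0.0015, 0.001, 0.02], 0, 0], [[0.0015, 0.001, 0.04], 0, 0], [[0.0015, 0.001, 0.052], 0, 0], [[0.0015, 0.001, 0.058], 0, 0], [[0.0015, 0.001, 0.058], 0, 0], [[0.0015, 0.001, 0.058], 0, 0.3]]'

```text
time: 13.42
tool_pos: [0.5547, -0.0157, 0.0891]
ee_rot: [3.14, -0.001, 0.872]
wrist_force: [-0.1, -0.0, -0.1]
width: 0.0404
finger_force: 0.0
```

Request:
carry_out --steps '[[[0, 0, 0], 0, 0.5], [[0, 0, 0], 0, 0.58], [[0, 0, 0], 0, 0.65], [[0, 0, 0], 0, 0.8], [[0, 0, 0], 0, 1], [[0, 0, 0], 0, 1]]'

```text
time: 14.18
tool_pos: [0.5543, -0.0157, 0.0884]
ee_rot: [3.141, -0.0, 0.872]
wrist_force: [0.4, -0.1, 1.1]
width: 0.015
finger_force: 30.0
```

Request:
carry_out --steps '[[[0, 0, -0.002], 0, 1], [[0, 0, -0.005], 0, 1], [[0, 0, -0.01], 0, 1], [[0, 0, -0.02], 0, 1], [[0, 0, -0.035], 0, 1], [[0, 0, -0.055], 0, 1], [[0, 0, -0.07], 0, 1], [[0, 0, -0.08], 0, 1], [[0, 0, -0.08], 0, 1]]'

```text
time: 15.3
tool_pos: [0.5546, -0.0157, 0.1693]
ee_rot: [3.14, -0.001, 0.872]
wrist_force: [0.1, 0.1, 0.0]
width: 0.0156
finger_force: 30.0
```

```bash
python3 - <<'E'
from h import *; import k
o=robot.get_obs();print(o['tool_pos'],o['wrist_force'],o['width'],o['finger_force'])
snap('side','r')
cv2.imwrite('pics/r2.png',cv2.resize(cv2.imread('pics/r.png')[80:320,180:480],(750,600)))
E
```

```text
[ 0.55463513 -0.01569524  0.16932097] [0.06092795 0.109594   0.02093604] 0.015633899509544052 29.99997088270902
```

View pics/r2.png

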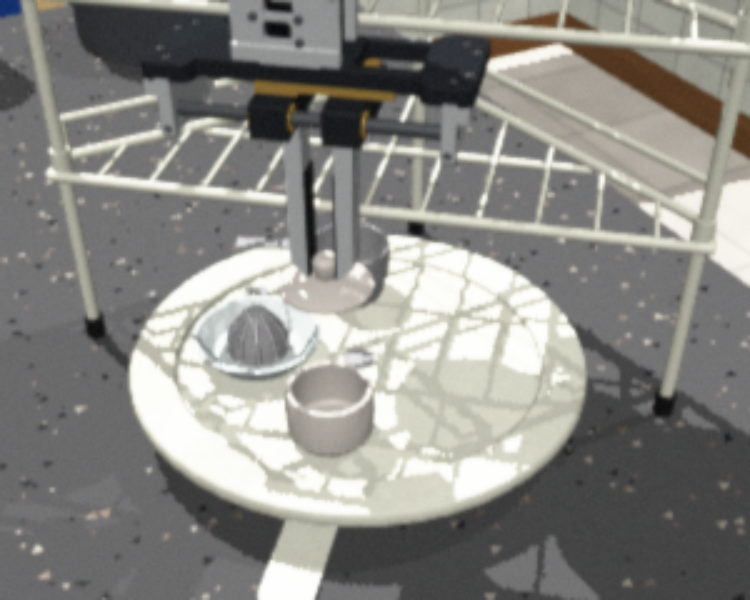

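Side view: lid level at the fingertips, the open pot at (330,410 in crop) still at the front, bystanders standing. On to the trivet.

Request:
carry_out --steps '[[[-0.01, 0.005, 0], 0, 1], [[-0.035, 0.016, 0], 0, 1], [[-0.075, 0.035, 0], 0, 1], [[-0.115, 0.053, 0], 0, 1], [[-0.155, 0.071, 0], 0, 1], [[-0.195, 0.09, 0], 0, 1], [[-0.235, 0.108, 0], 0, 1], [[-0.275, 0.127, 0], 0, 1], [[-0.303, 0.139, 0], 0, 1], [[-0.3135, 0.144, 0], 0, 1]]'

```text
time: 16.6
tool_pos: [0.4613, -0.3499, 0.167]
ee_rot: [-3.139, 0.0, 0.87]
wrist_force: [0.9, 0.6, -0.8]
width: 0.0149
finger_force: 30.0
```

Request:
carry_out --steps '[[[0, 0, 0.02], 0, 1], [[0, 0, 0.05], 0, 1], [[0, 0, 0.08], 0, 1], [[0, 0, 0.1], 0, 1], [[0, 0, 0.11], 0, 1], [[0, 0, 0.115], 0, 1], [[0, 0, 0.115], 0, 1]]'

```text
time: 17.48
tool_pos: [0.4631, -0.3483, 0.0535]
ee_rot: [3.141, -0.0, 0.873]
wrist_force: [-0.4, -0.3, -0.3]
width: 0.0155
finger_force: 30.0
```

```bash
python3 - <<'E'
from h import *
o=robot.get_obs();print(o['tool_pos'],o['ee_rot'],o['wrist_force'],o['width'])
for n,f in (('side','s'),('scene','u')):
    w=cloud(snap(n,f)); T=o['tool_pos']
    d=np.hypot(w[...,0]-T[0],w[...,1]-T[1]); q=w[(d<.033)&(d>.022)&(w[...,2]<T[2]+.005)&(w[...,2]>.025)]
    print(n,len(q),np.percentile(q[:,2],[0,5,50,95]) if len(q) else '')
E
```

```text
[ 0.46306238 -0.34832625  0.05353217] [ 3.14107749e+00 -1.32789699e-04  8.72605412e-01] [-0.43425782 -0.25341347 -0.31076956] 0.015482158190102036
side 865 [0.040082   0.04370768 0.04603587 0.04832529]
scene 0
```

Request:
carry_out --steps '[[[0, 0, 0.008], 0, 1], [[0, 0, 0.015], 0, 1], [[0, 0, 0.019], 0, 1], [[0, 0, 0.021], 0, 1], [[0, 0, 0.022], 0, 1], [[0, 0, 0.022], 0, 1]]'

```text
time: 18.32
tool_pos: [0.4629, -0.3484, 0.0312]
ee_rot: [3.141, -0.0, 0.872]
wrist_force: [0.7, 0.6, -0.1]
width: 0.0154
finger_force: 30.0
```

Request:
carry_out --steps '[[[0, 0, 0.0005], 0, 1], [[0, 0, 0.001], 0, 1], [[0, 0, 0.001], 0, 1]]'

```text
time: 18.7
tool_pos: [0.4628, -0.3483, 0.0302]
ee_rot: [3.142, -0.0, 0.872]
wrist_force: [-0.2, 0.1, -0.1]
width: 0.0157
finger_force: 30.0
```

Request:
carry_out --steps '[[[0, 0, 0.0005], 0, 1], [[0, 0, 0.001], 0, 1], [[0, 0, 0.001], 0, 1]]'

```text
time: 19.08
tool_pos: [0.4628, -0.3483, 0.0295]
ee_rot: [3.142, -0.0, 0.872]
wrist_force: [-0.2, 1.2, 2.1]
width: 0.0151
finger_force: 30.0
```

Request:
carry_out --steps '[[[0, 0, 0], 0, 0.65], [[0, 0, 0], 0, 0.6], [[0, 0, 0], 0, 0.5], [[0, 0, 0], 0, 0.3], [[0, 0, 0], 0, 0.1], [[0, 0, 0], 0, 0], [[0, 0, 0], 0, 0]]'

```text
time: 19.95
tool_pos: [0.4628, -0.3483, 0.0291]
ee_rot: [-3.142, -0.0, 0.872]
wrist_force: [-0.2, 0.7, 0.2]
width: 0.0469
finger_force: 0.0
```

Request:
carry_out --steps '[[[0, 0, -0.005], 0, 0], [[0, 0, -0.02], 0, 0], [[0, 0, -0.06], 0, 0], [[0, 0, -0.11], 0, 0], [[-0.05, 0, -0.16], 0, 0], [[-0.1, 0, -0.18], 0, 0], [[-0.15, 0, -0.18], 0, 0], [[-0.15, 0, -0.18], 0, 0], [[-0.15, 0, -0.18], 0, 0]]'

```text
time: 21.08
tool_pos: [0.3665, -0.4629, 0.2097]
ee_rot: [3.141, -0.001, 0.872]
wrist_force: [1.0, -1.0, 0.6]
width: 0.0467
finger_force: 0.0
```

```bash
python3 - <<'E'
from h import *
o=robot.get_obs();print(o['time'],o['tool_pos'],o['wrist_force'],o['width'])
a=snap('scene','v')['image'];b=snap('side','w')['image']
w=cloud(dict(np.load('pics/w.npz'))); d=np.hypot(w[...,0]-.463,w[...,1]+.348); q=w[(d<.06)&(w[...,2]<.1)&(w[...,2]>.0165)]
print(len(q),q.mean(0),q[:,2].max())
cv2.imwrite('pics/x.png',cv2.resize(np.hstack([a[:,:,::-1],b[:,:,::-1]])[100:],(800,238)))
c=b[150:480,200:600,::-1];cv2.imwrite('pics/x.png',cv2.resize(c,(720,594)))
E
```

```text
21.075 [ 0.36654495 -0.4628843   0.20969478] [ 0.99210058 -0.99126108  0.60157431] 0.046709989095071555<stdin>:5: RuntimeWarning: Mean of empty slice.
  ret = um.true_divide(
Traceback (most recent call last):
ValueError: zero-size array to reduction operation maximum which has no identity
```

Probably hidden behind the arm in the side view; the scene view was saved as well.

```bash
python3 - <<'E'
from h import *
for f in 'vw':
    w=cloud(dict(np.load(f'pics/{f}.npz'))); d=np.hypot(w[...,0]-.463,w[...,1]+.348); q=w[(d<.06)&(w[...,2]<.1)&(w[...,2]>.0165)]
    print(f,len(q),(q.mean(0),q[:,2].max()) if len(q) else '')
c=np.hstack([cv2.imread('pics/v.png')[160:400,160:560],cv2.imread('pics/w.png')[160:400,160:560]])
cv2.imwrite('pics/x.png',c)
E
```

```text
v 0 
w 0
```

View pics/x.png

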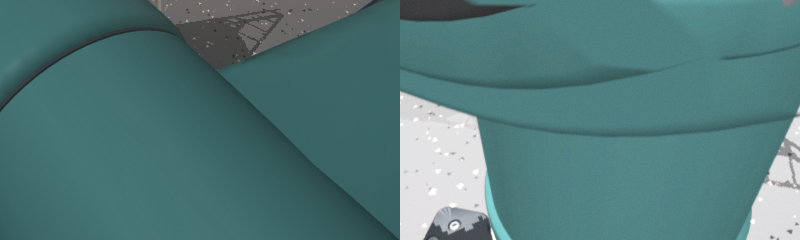

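Both views are blocked by the arm; I move it aside, back towards the left front.

Request:
carry_out --steps '[[[0.03, -0.038, -0.03], 0, 0], [[0.065, -0.081, -0.05], 0, 0], [[0.1, -0.125, -0.05], 0, 0], [[0.14, -0.175, -0.05], 0, 0], [[0.18, -0.225, -0.05], 0, 0], [[0.22, -0.275, -0.05], 0, 0], [[0.26, -0.325, -0.05], 0, 0], [[0.3, -0.375, -0.05], 0, 0], [[0.35, -0.438, -0.05], 0, 0], [[0.35, -0.438, -0.05], 0, 0]]'

```text
time: 22.42
tool_pos: [0.2542, 0.0897, 0.2596]
ee_rot: [3.141, -0.002, 0.88]
wrist_force: [0.1, -0.4, -0.3]
width: 0.047
finger_force: 0.0
```

```bash
python3 - <<'E'
from h import *; import k
o=robot.get_obs();print(o['time'],o['tool_pos'],o['qvel'].round(2) if hasattr(o['qvel'],'round') else o['qvel'])
snap('scene','y');snap('side','z')
for f in 'yz':
    w=cloud(dict(np.load(f'pics/{f}.npz'))); d=np.hypot(w[...,0]-.463,w[...,1]+.348); q=w[(d<.06)&(w[...,2]<.1)&(w[...,2]>.0165)]
    print(f,len(q),(q.mean(0),q[:,2].max()) if len(q) else '')
k.cyl('z',(285,215),(340,270),.031,(.04,.068))
c=np.hstack([cv2.imread('pics/y.png')[130:430,160:560],cv2.imread('pics/z.png')[180:480,150:550]])
cv2.imwrite('pics/zz.png',c)
E
```

```text
22.425 [0.25418646 0.0897251  0.25955068] [ 0.72  0.06 -0.02 -0.02 -0.03  0.74]
y 709 (array([ 0.46057919, -0.34506338,  0.02304906]), np.float64(0.04161023644187168))
z 2029 (array([ 0.46069793, -0.35066136,  0.02490359]), np.float64(0.04292364404587054))
z 984 cyl [ 0.5511 -0.0154] r 0.087 az -131.9 rms 0.0232
```

View pics/zz.png

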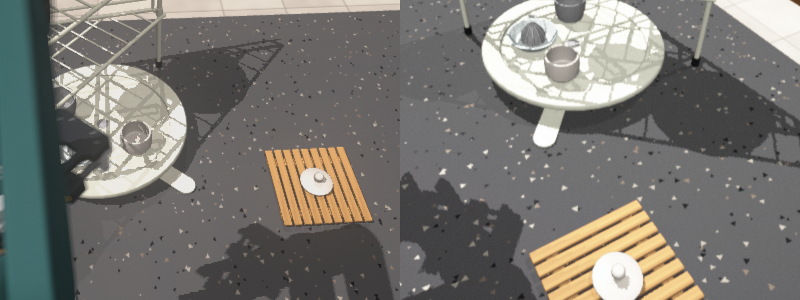

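The lid is upright and centred on the trivet (scene crop (318,182)), and the open pot, cup and squeezer stand on the tray with the pot in line with the tab. I let the arm settle, then hand in.

Request:
carry_out --steps '[[[0, 0, 0], 0, 0], [[0, 0, 0], 0, 0], [[0, 0, 0], 0, 0], [[0, 0, 0], 0, 0]]'

```text
time: 23.02
tool_pos: [0.2562, 0.0859, 0.2591]
ee_rot: [-3.141, 0.0, 0.87]
wrist_force: [0.5, -0.4, -0.5]
width: 0.0471
finger_force: 0.0
```

```bash
python3 -c "
from bench import robot
print(robot.close_job())"
```

```text
the job is handed in; nothing more can be done
None
```

Job handed in at about 23 s: the tray was turned until the pot lined up with the pull tab to within about half a degree by camera (highest press reading about 11 N), the lid sits right way up on the trivet, and the open pot, cup and squeezer are still standing on the tray; the hand-in returned no verdict.

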